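# Clear the odd tin, free the catch and hold the lid press shut

## Task

One of the four spice tins standing in the lid press is taller than the rest: take it out and put it in the blue bowl. Then flip the press's red safety catch fully off, and only then pull the black handle over and down until the plate lies flat on the three remaining tins; finish while still holding the handle firmly down so that every lid stays pressed. Leave those three tins in their seats, and the mug, bottle and jar where they are.

Things in the scene. Friction and masses are not known exactly. Their poses are not given: they have to be found in the camera images.
- press: grey lid press, fixed to the counter; origin on the counter under its hinge line; +x to its back (the handle comes down on the -x side), y along the hinge, z up. Base 20 mm high, x -110 to 40, y -90 to 90 mm; four seats 36 mm wide, floor 15 mm above the counter, at x -70, y -66, -22, 22, 66 mm (10 mm between tins: grip them along press x). Catch post at x 22, y 160 mm, 110 mm high
- lever (a joint): lever angle, rad: plate 170 x 95 x 12 mm with handle, hinged along press y 50 mm above the press origin. 0 = open, plate upright, leaning 10 deg back; grows as the handle is pulled to press -x and down; 1.745 = level, flat on the 35 mm tins (the 50 mm tin stops it near 1.5). A spring reopens it when let go (up to 6 N at the handle); a firm hold is 10 to 15 N down on the handle
- handle (a point): middle of the handle, a black bar 16 mm thick along press y, free for 90 mm between its side arms; 165 mm from the hinge along the plate and 12 mm off the pressing face's plane, on the plate's side. About 215 mm above the counter when open, 62 mm when shut. 40 mm free between bar and plate edge. It can be pinched from above (along press x) and, gripped lightly, turns in the grip along its arc
- catch (a joint): angle of the red safety catch, rad; pivots about a line along press x at press y 160 mm, 100 mm above the counter. 0 = on: its level red bolt points to press -y in front of a lug on the lever and stops the lever after 0.1 rad. Grows as its thumb tab is pushed to press +y and the bolt swings up; fully off near its stop at 1.3 (at least 0.9). Stays where left; 1 to 2 N moves it
- catch_tip (a point): tip of the catch's red thumb tab, 24 mm wide (press x), 6 mm thick, 45 mm from pivot to tip, centred at press x -44 mm; at catch angle 0 it leans 0.35 rad from upright to press -y, tip 142 mm above the counter. Push it to press +y
- bowl: loose blue ceramic bowl for rejects, mouth 150 mm across, 50 mm high; origin at the centre of its underside, inner floor about 5 mm higher
- mug: white mug, 80 mm across, 90 mm high, origin at the centre of its underside; leave alone
- oil: green glass bottle, 60 mm across, 190 mm high, origin at the centre of its underside; leave alone
- jar: amber jar, 64 mm across, 85 mm high, origin at the centre of its underside; leave alone
- tin_a: one of four closed cylindrical metal tins with green lids, 34 mm diameter, standing in a row in the press; three are 35 mm tall and one is 50 mm tall, and which of the four names is the tall one is to be read from the height of its top; 50 to 100 g. Origin at the centre of its underside, z up
- top_a (a point): centre of the top of tin_a
- tin_b: one of four closed cylindrical metal tins with green lids, 34 mm diameter, standing in a row in the press; three are 35 mm tall and one is 50 mm tall, and which of the four names is the tall one is to be read from the height of its top; 50 to 100 g. Origin at the centre of its underside, z up
- top_b (a point): centre of the top of tin_b
- tin_c: one of four closed cylindrical metal tins with green lids, 34 mm diameter, standing in a row in the press; three are 35 mm tall and one is 50 mm tall, and which of the four names is the tall one is to be read from the height of its top; 50 to 100 g. Origin at the centre of its underside, z up
- top_c (a point): centre of the top of tin_c
- tin_d: one of four closed cylindrical metal tins with green lids, 34 mm diameter, standing in a row in the press; three are 35 mm tall and one is 50 mm tall, and which of the four names is the tall one is to be read from the height of its top; 50 to 100 g. Origin at the centre of its underside, z up
- top_d (a point): centre of the top of tin_d
Mind the look-alikes: they are no part of the job. Leave any orange look-alike of the tin_a alone. Of the things that look like the bowl, the larger one is meant.

How it is judged:
On the way, in this order (a step that is already met when the one before it is completed fails the run):
1. the tall tin rests released in the bowl, the catch still on (horizontal distance between each of top_c, tin_c and bowl below 0.075 m and height (world z) of tin_c below 0.06 m and contact force between tin_c and bowl above 0.1 N and contact force between tin_c and the fingers below 0.05 N and value of joint catch below 0.5 rad), for 0.2 s.
2. the catch is flipped off (beyond 0.9 rad) with the lever still open (value of joint catch above 0.9 rad and value of joint lever below 0.2 rad), for 0.1 s.
At the end, for the whole second after the job is handed in: Tall tin released in the bowl (both ends within 75 mm of its centre); catch beyond 0.9 rad; fingers hold the lever beyond 1.69 rad with over 2 N; each other tin within 10 mm of its start, clamped with over 2.5 N (horizontal distance between each of top_c, tin_c and bowl below 0.075 m and height (world z) of tin_c below 0.06 m and contact force between tin_c and bowl above 0.1 N and contact force between tin_c and the fingers below 0.05 N and linear speed of tin_c below 0.03 m/s and value of joint catch above 0.9 rad and value of joint lever above 1.69 rad and contact force between the fingers and press above 2 N and contact force between each of tin_a, tin_b, tin_d and press above 2.5 N and distance of each of tin_a, tin_b, tin_d from where it was at the start of the episode below 0.01 m); the arm keeps its last pose, push and grip.
It fails at once if one of the three equal tins leaves its seat (moved 20 mm) (distance of any of tin_a, tin_b, tin_d from where it was at the start of the episode above 0.02 m).
It fails at once if the lever is pulled with the catch on (value of joint lever above 0.35 rad and value of joint catch below 0.6 rad).
It fails at once if mug, bottle or jar is disturbed (moved 30 mm) (distance of any of mug, oil, jar from where it was at the start of the episode above 0.03 m).
It also fails if it takes over 67 s, if anything falls off the work surface, if the arm or the gripper's body presses on something with over 40 N, if the wrist force passes 120 N, or if a joint passes its speed limit or range.

## Robot

A 6-joint arm with a two-finger parallel gripper is mounted at the origin on the work surface. World frame = base frame: x ahead of the robot, y to its left, z up, the work surface at z = 0. Lengths are in m, angles in rad, forces in N, time in s.
With the tool pointing down it reaches from about 0.35 to 0.775 m from the base axis. Payload 7.3 kg.
Tool frame: the origin (TCP) lies on the front face of the gripper's body, between the roots of the fingers; the fingertips stand 66 mm ahead of it and the grasp point (between the pads) lies 47 mm ahead of it; z points along the fingers, y is the direction in which the jaws open and shut (so a half turn about z gives the same grasp; the last joint's range is limited). The gripper opens to 92 mm and grips with 3 to 60 N. Pads are 19 mm wide; open, the fingers measure 130 mm over their backs; the gripper's body (75 mm by 190 mm) begins 47 mm behind the grasp point.
Start: joints at [-0.146, 0.342, 1.524, -0, 1.275, -0.146], TCP at [0.525, 0, 0.292] pointing down, gripper open.
Joint ranges: [-2.53, 2.53], [-0.77, 2.02], [0.04, 2.7], [-1, 4.14], [0.28, 2.66], [-3.11, 3.11]. Speed limits (rad/s): [2.57, 2.57, 3.14, 3.14, 3.14, 3.14].

## Interface

Orientations are given as [roll, pitch, yaw] about the fixed x, y, z axes, in that order (R = Rz(yaw) Ry(pitch) Rx(roll)).
In Python, from cell import observe, read_camera, hand_in, search_frame, tip_of gives the robot as it stands. The module is installed in compiled form; this text tells all that it offers.
- The arm moves only by the tool apply_moves, never from a script. Its argument "motion" is a list of rows, each an object with "offset": the shift along the tool's x, y, z in mm, a list of three; "rotation": the turn, a rotation vector about the tool's x, y, z in rad, a list of three. In form: [{"offset": [x, y, z], "rotation": [rx, ry, rz]}, ...]. A call has 1 to 12 rows; each row shifts and turns the pose as measured when the row begins, along the tool's axes as they then stand; what a row does not reach is not made up. A row lasts 1/12 s, in which the tool goes at most 41.7 mm and 7.16 degrees, less where a joint would pass 70% of its speed; a pose out of reach is approached as far as the arm can. A call with a gripper value outside its range is refused whole. "grip" is the closure, from 0 (fully open) to 1 (shut), set as the call begins (left out, the last holds). The fingers move at their own pace and stop on an object; "grip_force" is the grip in N (left out, the last holds). Time passes only in rows, so rows that do not move let the fingers close. It gives the time, the measured TCP pose, the force and the opening at its end, in the units of the state.
- observe(): the state, without advancing time (a new reading comes with each control period).
- read_camera(name): name is "scene" or "side" or "wrist"; returns a dict with "img" (420x560x3 uint8, red, green, blue), "camera_matrix" (3x3 intrinsics, pixels), "R" (3x3) and "t" (3): a world point X has camera coordinates R X + t; the wrist camera has in their place "tool_from_camera" (4x4, takes a point from camera to tool coordinates, whose origin is the TCP and whose axes are the flange's). Camera axes: x right, y down, z forward; pixel columns grow to the right and rows downward; lengths in m; the calibration is good to about 2 mm. A picture is of the moment at which its call begins: read the wrist's pose just before it. There is no depth.
- hand_in(): hands the job in, once; it reports no verdict.
Trained networks look in a picture, given as the dict that the camera call returned (one of the last four; its "shot" number tells which), for a name from the list of things; names that differ only in an ending like _2 or _b are one class to them, and where a whole thing is asked for, a point or a joint stands for the part that bears it (a point fixed in the world has none). Each returns a list of dicts, best first, with "score" (0 to 1); they miss things now and then, are a little off and sometimes report something else, mostly with a low value. They report only what shows in the picture. A call takes as long as a camera call. They do not tell look-alikes from the thing itself.
- search_frame(query, picture): "location" ([x, y, z] in m, in world coordinates, good to about 4 mm: the middle of the surface that is visible of it).
- tip_of(query, picture): "location" ([x, y, z] in m, in world coordinates, good to about 4 mm: a listed point, or the origin of a listed thing).
The state is a dict: "time": time; "qpos": joint angles; "qvel": joint speeds; "joint_efforts": joint torques, N m; "tool_pos": TCP position; "tool_rot": TCP orientation; "contact_force": force on the tool from outside, world axes, zero at the start; "torque": the same for the moment, N m; "opening": finger opening in m.
Only numpy, scipy, OpenCV 4.12 (cv2) and the standard library are available. Lean on these libraries where they do the work, as an engineer would, in place of code of your own. Each camera call takes 0.05 s, during which the arm holds its last target.

## Working session

There is one attempt and no reset: what is moved stays moved. The work goes in short steps, Python scripts to look and compute and a tool call to move; the robot and the scene stay as the last step left them, time stands still between calls to the robot, and variables do not carry over. Pictures are saved under pics/ and viewed, and the job is handed in when it is done.

Besides the shell and the picture viewer there is one more tool, called after "Call:" by a JSON object that holds its "api" and its "payload", one argument or row to a line. apply_moves: Moves the arm, as the interface text tells. Its arguments: {"type":"object","properties":{"motion":{"type":"array"},"grip":{"type":"number"},"grip_force":{"type":"number"}},"required":["motion"]}

```bash
mkdir -p pics; ls
python3 - <<'E'
from cell import *
import cv2
s=observe(); print({k:s[k] for k in s})
for n in ["scene","side"]:
    p=read_camera(n); cv2.imwrite(f"pics/{n}0.png",p["img"][:,:,::-1]); print(n,p["R"],p["t"])
    for q in ["press","handle","catch_tip","bowl","tin_a","mug","oil","jar","top_a","lever","catch"]:
        for r in tip_of(q,p)[:6]: print(q,"tip",{k:(v if not hasattr(v,'__len__') else [round(float(x),3) for x in v]) for k,v in r.items()})
E
```

```text
pics
{'time': 0.0, 'qpos': array([-1.45992816e-01,  3.42714379e-01,  1.52497528e+00,  7.05068312e-06,
        1.27539498e+00, -1.46003540e-01]), 'qvel': array([ 0.00156931, -0.00097856,  0.00074633, -0.0020789 ,  0.00039593,
       -0.00050197]), 'joint_efforts': array([ 7.61924657e-04, -4.31245601e+01, -2.44219762e+01,  7.17750052e-02,
        5.59406646e-02, -1.04314388e-04]), 'tool_pos': array([5.24710052e-01, 7.03860298e-05, 2.91563783e-01]), 'tool_rot': array([-3.14011753e+00, -2.23731818e-04,  1.57080483e+00]), 'contact_force': array([-0.47751722,  0.1926083 , -0.27623289]), 'torque': array([ 0.03036305,  0.07121739, -0.03422508]), 'opening': 0.09180541730903502}
scene [[-0.80570245  0.59200111  0.01944867]
 [ 0.401171    0.56955471 -0.71740453]
 [-0.43578136 -0.57021234 -0.6963853 ]] [ 0.51902695 -0.15368465  1.28530923]
press tip {'location': [0.628, -0.012, 0.004], 'score': 0.76}
press tip {'location': [0.681, 0.293, -0.003], 'score': 0.39}
handle tip {'location': [0.662, -0.018, 0.211], 'score': 0.56}
catch_tip tip {'location': [0.6, 0.143, 0.142], 'score': 0.68}
catch_tip 
[... 480 characters left out ...]
.57}
mug tip {'location': [0.546, 0.314, 0.003], 'score': 0.89}
oil tip {'location': [0.678, 0.292, -0.002], 'score': 0.88}
jar tip {'location': [0.754, -0.217, 0.004], 'score': 0.61}
top_a tip {'location': [0.551, -0.023, 0.053], 'score': 0.81}
top_a tip {'location': [0.546, -0.062, 0.068], 'score': 0.7}
top_a tip {'location': [0.564, 0.066, 0.048], 'score': 0.62}
top_a tip {'location': [0.536, 0.144, 0.032], 'score': 0.54}
top_a tip {'location': [0.625, -0.009, 0.002], 'score': 0.4}
top_a tip {'location': [0.602, 0.145, 0.139], 'score': 0.35}Traceback (most recent call last):
  File "<stdin>", line 7, in <module>
ValueError: it knows: bowl, catch_tip, handle, jar, mug, oil, press, tin, top
```

```bash
cat > h.py <<'E'
from cell import *
import cv2, numpy as np
def look(n,name,qs=()):
    p=read_camera(n); cv2.imwrite(f"pics/{name}.png",p["img"][:,:,::-1])
    for q in qs:
        for r in tip_of(q,p)[:6]: print(n,q,np.round(r["location"],3),round(r["score"],2))
    return p
E
python3 - <<'E'
from h import *
p=look("side","side1",["press","handle","catch_tip","bowl","tin_a","top_a"])
print(p["R"],p["t"])
p=look("wrist","wrist1")
E
```

```text
side press [ 0.62  -0.014 -0.002] 0.86
side handle [ 0.669 -0.015  0.214] 0.88
side catch_tip [0.6   0.141 0.143] 0.62
side bowl [ 0.587 -0.207 -0.004] 0.79
side bowl [ 0.554 -0.383 -0.002] 0.78
side tin_a [ 0.534  0.144 -0.003] 0.76
side tin_a [ 0.551 -0.021  0.016] 0.74
side tin_a [ 0.546 -0.067  0.011] 0.73
side tin_a [0.557 0.021 0.016] 0.67
side tin_a [0.562 0.062 0.013] 0.56
side top_a [ 0.542 -0.068  0.068] 0.78
side top_a [ 0.552 -0.028  0.049] 0.76
side top_a [0.535 0.142 0.032] 0.61
side top_a [0.562 0.065 0.049] 0.48
[[-0.99431661 -0.10559185 -0.01359585]
 [-0.07518624  0.78686691 -0.6125255 ]
 [ 0.07537582 -0.60802206 -0.79033389]] [0.64182242 0.13584912 0.96118441]
```

View pics/scene0.png

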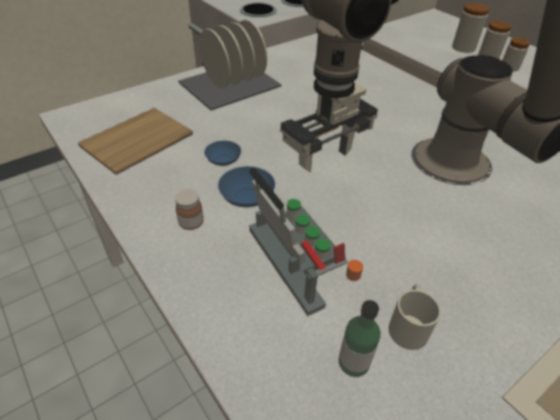

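View pics/side1.png

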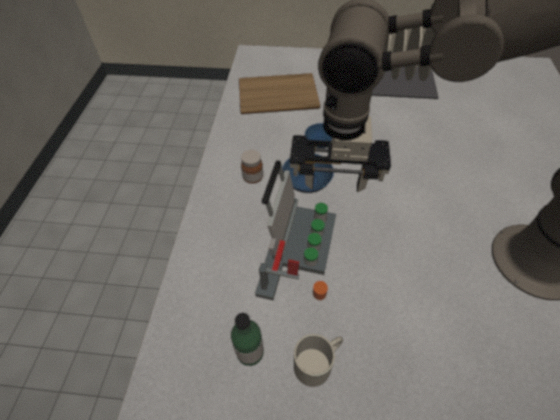

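View pics/wrist1.png

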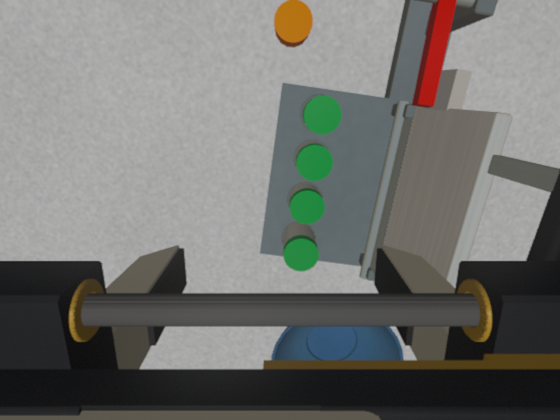

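The tall tin is the −y end one, with its top near z 0.067 against 0.05 for the others. It sits at about (300,254) in the wrist view. The larger bowl is at about (0.588, −0.208), and the orange tin is at about (0.534, 0.144). Next I'll refine the geometry by segmenting the green lids and back-projecting them.

```bash
cat >> h.py <<'E'
from scipy.spatial.transform import Rotation as Ro
def pose(p,s):
    if "R" in p: return np.array(p["R"]),np.array(p["t"])
    T=np.eye(4);T[:3,:3]=Ro.from_euler("xyz",s["tool_rot"]).as_matrix();T[:3,3]=s["tool_pos"]
    C=np.linalg.inv(T@np.array(p["tool_from_camera"]));return C[:3,:3],C[:3,3]
def back(p,s,uv,z):
    R,t=pose(p,s);d=R.T@np.linalg.inv(p["camera_matrix"])@[uv[0],uv[1],1];c=-R.T@t
    return c+d*(z-c[2])/d[2]
def proj(p,s,X):
    R,t=pose(p,s);v=p["camera_matrix"]@(R@np.array(X)+t);return v[:2]/v[2]
def blobs(img,lo,hi,amin=40):
    m=cv2.inRange(cv2.cvtColor(img,cv2.COLOR_RGB2HSV),lo,hi)
    n,l,st,c=cv2.connectedComponentsWithStats(m)
    return [(c[i].round(1),int(st[i,4]),st[i,:4]) for i in range(1,n) if st[i,4]>=amin]
E
python3 - <<'E'
from h import *
s=observe()
for n in ["wrist","scene","side"]:
    p=read_camera(n)
    for c,a,b in blobs(p["img"],(50,150,60),(70,255,255),30):
        print(n,c,a,[np.round(back(p,s,c,z)[:2],4) for z in (.05,.065)])
    if n=="wrist": print("bowl",blobs(p["img"],(95,80,40),(115,255,255),500), "red",blobs(p["img"],(0,200,60),(4,255,255),100), p["camera_matrix"],p["tool_from_camera"])
E
```

```text
wrist [322.  114.4] 1114 [array([0.563 , 0.0637]), array([0.5613, 0.0643])]
wrist [314.  161.9] 1019 [array([0.5569, 0.0205]), array([0.5555, 0.023 ])]
wrist [306.6 206.1] 936 [array([ 0.5509, -0.0228]), array([ 0.5497, -0.0184])]
wrist [300.5 253.1] 900 [array([ 0.5458, -0.0724]), array([ 0.5449, -0.0658])]
bowl [(array([337.5, 343.4]), 4034, array([272, 326, 131,  34], dtype=int32))] red [(array([436.1,  51.5]), 1773, array([418,   0,  38, 106], dtype=int32))] [[358.95698429   0.         280.03826524]
 [  0.         358.95698429 206.23430487]
 [  0.           0.           1.        ]] [[ 2.54217063e-04 -9.58662275e-01 -2.84546266e-01  7.63765745e-02]
 [ 9.99999966e-01  2.25195081e-04  1.34709288e-04 -2.93201471e-05]
 [-6.50622933e-05 -2.84546291e-01  9.58662299e-01 -9.25598047e-02]
 [ 0.00000000e+00  0.00000000e+00  0.00000000e+00  1.00000000e+00]]
```

Call:
{"api": "apply_moves", "payload": {
  "motion": [
    {"offset":[-33,10,0],"rotation":[0,0,-0.1193]},
    {"offset":[-33,10,0],"rotation":[0,0,-0.1193]},
    {"offset":[0,0,0],"rotation":[0,0,-0.1193]},
    {"offset":[0,0,0],"rotation":[0,0,-0.1193]},
    {"offset":[0,0,0],"rotation":[0,0,-0.1193]},
    {"offset":[0,0,0],"rotation":[0,0,-0.1193]},
    {"offset":[0,0,0],"rotation":[0,0,-0.1193]},
    {"offset":[0,0,0],"rotation":[0,0,-0.1193]},
    {"offset":[0,0,0],"rotation":[0,0,-0.1193]},
    {"offset":[0,0,0],"rotation":[0,0,-0.1193]},
    {"offset":[0,0,0],"rotation":[0,0,-0.1193]},
    {"offset":[0,0,0],"rotation":[0,0,-0.1193]}
  ],
  "grip": 0.35,
  "grip_force": 25
}}

```text
time: 2.05
tool_pos: [0.5501, -0.0679, 0.2917]
tool_rot: [3.141, -0.0, 3.062]
contact_force: [-0.3, 0.5, 0.5]
opening: 0.0597
```

```bash
cat >> h.py <<'E'
O=np.array([0.6232,-0.0108]); YAW=-0.139
def pw(x,y,z=0):
    c,si=np.cos(YAW),np.sin(YAW);return np.array([O[0]+c*x-si*y,O[1]+si*x+c*y,z])
def wp(X):
    c,si=np.cos(YAW),np.sin(YAW);d=np.array(X)[:2]-O;return np.array([c*d[0]+si*d[1],-si*d[0]+c*d[1],X[2]])
def delta(X,rot=None):
    s=observe();R=Ro.from_euler("xyz",s["tool_rot"])
    print("t",round(s["time"],2),"pos",np.round(s["tool_pos"],4),"press",np.round(wp(s["tool_pos"]),4),"rot",np.round(s["tool_rot"],3),"F",np.round(s["contact_force"],1),"op",round(s["opening"],4))
    print("offset mm",np.round(1000*R.inv().apply(np.array(X)-s["tool_pos"]),1))
    if rot is not None: print("rotvec",np.round((R.inv()*Ro.from_euler("xyz",rot)).as_rotvec(),3))
E
python3 - <<'E'
from h import *
print(pw(-.07,-.066))
delta(pw(-.07,-.066,.119),[np.pi,0,np.pi/2+1.432])
s=observe();p=look("wrist","w2",["tin_a","top_a"])
for c,a,b in blobs(p["img"],(50,150,60),(70,255,255),30):
        print(c,a,[np.round(back(p,s,c,z)[:2],4) for z in (.05,.065)])
E
```

```text
[ 0.54473066 -0.06646473  0.        ]
t 2.05 pos [ 0.5501 -0.0679  0.2917] press [-0.0645 -0.0667  0.2917] rot [ 3.141 -0.     3.062] F [-0.3  0.5  0.5] op 0.0597
offset mm [  5.4   1.  172.7]
rotvec [ 0.   -0.    0.06]
wrist tin_a [ 0.545 -0.066  0.014] 0.92
wrist tin_a [0.556 0.02  0.015] 0.86
wrist tin_a [ 0.551 -0.026  0.022] 0.63
wrist tin_a [0.56  0.06  0.016] 0.59
wrist tin_a [0.537 0.143 0.003] 0.59
wrist top_a [0.536 0.142 0.036] 0.97
wrist top_a [0.554 0.022 0.049] 0.82
wrist top_a [ 0.546 -0.066  0.065] 0.64
wrist top_a [0.562 0.065 0.049] 0.62
wrist top_a [ 0.549 -0.022  0.052] 0.57
[280.5 181.3] 1059 [array([ 0.5476, -0.0677]), array([ 0.5443, -0.0675])]
[326.4 179.7] 979 [array([ 0.5495, -0.0241]), array([ 0.5461, -0.0258])]
[372.1 181.3] 965 [array([0.5545, 0.0192]), array([0.5509, 0.0156])]
[417.4 183.2] 890 [array([0.5598, 0.0623]), array([0.5559, 0.0567])]
```

View pics/w2.png

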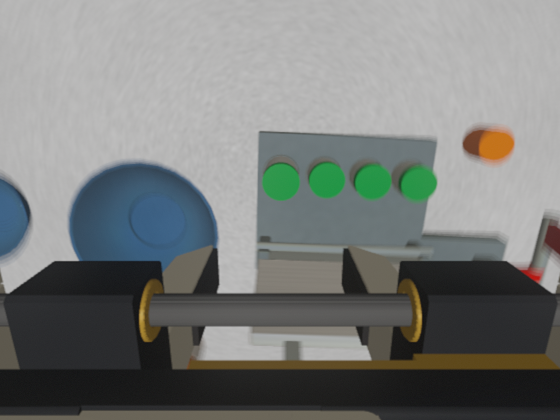

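The tall tin's lid is at (280,181), with the other three to its right. All agree with the layout model to within 2 mm. Descending now.

Call:
{"api": "apply_moves", "payload": {
  "motion": [
    {"offset":[5.5,1,0],"rotation":[0,0,0.055]},
    {"offset":[0,0,35],"rotation":[0,0,0]},
    {"offset":[0,0,35],"rotation":[0,0,0]},
    {"offset":[0,0,35],"rotation":[0,0,0]},
    {"offset":[0,0,35],"rotation":[0,0,0]},
    {"offset":[0,0,10],"rotation":[0,0,0]},
    {"offset":[0,0,0],"rotation":[0,0,0]}
  ]
}}

```text
time: 2.78
tool_pos: [0.5472, -0.0669, 0.1394]
tool_rot: [-3.141, 0.01, 2.963]
contact_force: [0.8, 0.7, 0.2]
opening: 0.06
```

Run:
```python
from h import *
delta([.5445,-.067,.119],[np.pi,0,np.pi/2+1.432])
```

```text
t 2.78 pos [ 0.5472 -0.0669  0.1394] press [-0.0675 -0.0661  0.1394] rot [-3.141  0.01   2.963] F [0.8 0.7 0.2] op 0.06
offset mm [ 2.9 -0.6 20.3]
rotvec [-0.001  0.01  -0.04 ]
```

Call:
{"api": "apply_moves", "payload": {
  "motion": [
    {"offset":[3,-0.6,10],"rotation":[0,0.01,-0.03]},
    {"offset":[0,0,8],"rotation":[0,0,0]},
    {"offset":[0,0,0],"rotation":[0,0,0]},
    {"offset":[0,0,0],"rotation":[0,0,0]}
  ]
}}

```text
time: 3.12
tool_pos: [0.5452, -0.0672, 0.122]
tool_rot: [-3.141, 0.001, 2.983]
contact_force: [0.5, 1.6, 0.9]
opening: 0.0595
```

Run:
```python
from h import *
delta([.5445,-.067,.119],[np.pi,0,np.pi/2+1.432])
look("side","s3");look("wrist","w3")
```

```text
t 3.12 pos [ 0.5452 -0.0672  0.122 ] press [-0.0694 -0.0667  0.122 ] rot [-3.141e+00  1.000e-03  2.983e+00] F [0.5 1.6 0.9] op 0.0595
offset mm [0.8 0.1 3. ]
rotvec [-0.001  0.001 -0.02 ]
```

View pics/w3.png

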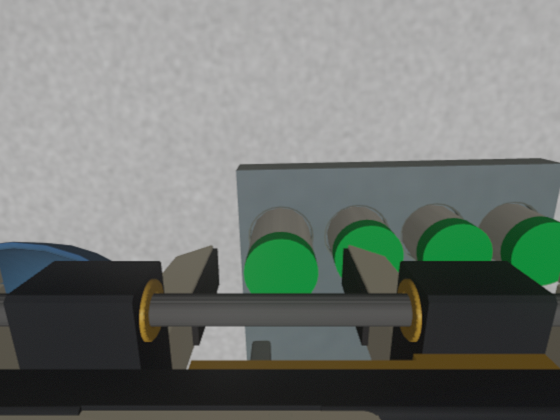

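The tall lid at (281,268) is centred between the fingers, which stand just above its neighbour. I'll go down 3 mm and close.

Call:
{"api": "apply_moves", "payload": {
  "motion": [
    {"offset":[0.5,0,3.5],"rotation":[0,0,-0.01]},
    {"offset":[0,0,0],"rotation":[0,0,0]}
  ]
}}

```text
time: 3.38
tool_pos: [0.5457, -0.0673, 0.1202]
tool_rot: [-3.141, 0.005, 2.993]
contact_force: [-0.5, 1.2, -0.5]
opening: 0.0597
```

Call:
{"api": "apply_moves", "payload": {
  "motion": [
    {"offset":[0,0,0],"rotation":[0,0,0]},
    {"offset":[0,0,0],"rotation":[0,0,0]},
    {"offset":[0,0,0],"rotation":[0,0,0]},
    {"offset":[0,0,0],"rotation":[0,0,0]},
    {"offset":[0,0,0],"rotation":[0,0,0]}
  ],
  "grip": 1,
  "grip_force": 30
}}

```text
time: 3.8
tool_pos: [0.5463, -0.0674, 0.1214]
tool_rot: [-3.14, 0.008, 2.993]
contact_force: [0.1, 0.2, -0.3]
opening: 0.0329
```

Call:
{"api": "apply_moves", "payload": {
  "motion": [
    {"offset":[0,0,-10],"rotation":[0,0,0]},
    {"offset":[0,0,-20],"rotation":[0,0,0]},
    {"offset":[0,0,-25],"rotation":[0,0,0]},
    {"offset":[0,0,-20],"rotation":[0,0,0]},
    {"offset":[0,0,0],"rotation":[0,0,0]}
  ]
}}

```text
time: 4.22
tool_pos: [0.5446, -0.0669, 0.1998]
tool_rot: [-3.141, 0.003, 2.993]
contact_force: [1.5, -0.5, -0.2]
opening: 0.033
```

Run:
```python
from h import *
delta([.585,-.21,.19],[np.pi,0,np.pi/2+1.432])
look("side","s4",["bowl","top_a","tin_a"])
```

```text
t 4.22 pos [ 0.5446 -0.0669  0.1998] press [-0.07   -0.0665  0.1998] rot [-3.141e+00  3.000e-03  2.993e+00] F [ 1.5 -0.5 -0.2] op 0.033
offset mm [ -61.1 -135.5   10.1]
rotvec [-0.001  0.003 -0.01 ]
side bowl [ 0.587 -0.209 -0.004] 0.73
side bowl [ 0.552 -0.386 -0.002] 0.49
side top_a [0.535 0.145 0.033] 0.61
side top_a [0.562 0.066 0.05 ] 0.59
side top_a [0.555 0.022 0.051] 0.59
side top_a [ 0.539 -0.07   0.144] 0.53
side top_a [ 0.553 -0.026  0.048] 0.44
side top_a [ 0.624 -0.012 -0.003] 0.35
side tin_a [ 0.536  0.145 -0.002] 0.73
side tin_a [0.558 0.021 0.013] 0.67
side tin_a [0.564 0.061 0.012] 0.57
side tin_a [ 0.544 -0.067  0.094] 0.51
side tin_a [ 0.549 -0.026  0.017] 0.48
```

View pics/s4.png

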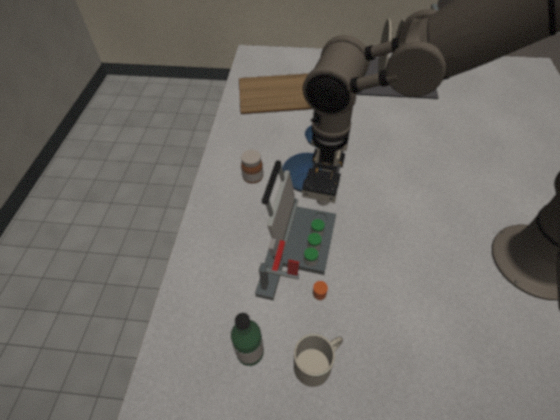

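The tin is held, and three green lids remain in the press. Now carrying it around the plate to the bowl: −y first, then +x.

Call:
{"api": "apply_moves", "payload": {
  "motion": [
    {"offset":[0,-20,0],"rotation":[0,0,0]},
    {"offset":[0,-30,0],"rotation":[0,0,0]},
    {"offset":[0,-30,0],"rotation":[0,0,0]},
    {"offset":[-5,-30,0],"rotation":[0,0,0]},
    {"offset":[-15,-20,0],"rotation":[0,0,0]},
    {"offset":[-20,-5,0],"rotation":[0,0,0]},
    {"offset":[-15,0,0],"rotation":[0,0,0]},
    {"offset":[-5,0,0],"rotation":[0,0,0]},
    {"offset":[0,0,0],"rotation":[0,0,0]},
    {"offset":[0,0,0],"rotation":[0,0,0]}
  ]
}}

```text
time: 5.25
tool_pos: [0.5763, -0.2123, 0.1778]
tool_rot: [3.133, -0.032, 2.994]
contact_force: [0.5, -0.6, 0.5]
opening: 0.0327
```

Run:
```python
from h import *
delta([.585,-.21,.113],[np.pi,0,np.pi/2+1.432])
s=observe();p=look("wrist","w5",["bowl"])
```

```text
t 5.25 pos [ 0.5763 -0.2123  0.1778] press [-0.0186 -0.206   0.1778] rot [ 3.133 -0.032  2.994] F [ 0.5 -0.6  0.5] op 0.0327
offset mm [-10.4   3.   64.5]
rotvec [ 0.009 -0.032 -0.009]
wrist bowl [ 0.555 -0.381 -0.004] 0.81
```

View pics/w5.png

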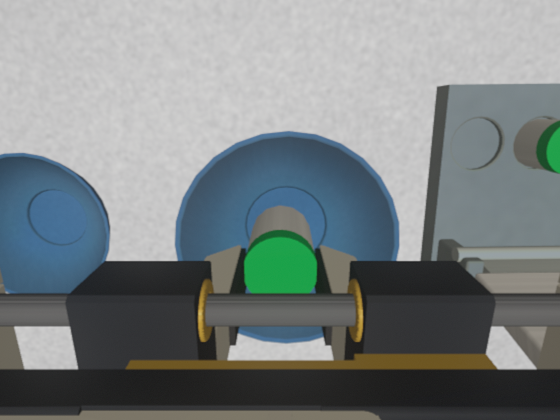

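The tin is over the larger bowl, whose floor ring is at (286,222). I'll level the tool and descend.

Call:
{"api": "apply_moves", "payload": {
  "motion": [
    {"offset":[-10,3,15],"rotation":[0.009,-0.03,0]},
    {"offset":[0,0,18],"rotation":[0,0,0]},
    {"offset":[0,0,12],"rotation":[0,0,0]},
    {"offset":[0,0,6],"rotation":[0,0,0]},
    {"offset":[0,0,0],"rotation":[0,0,0]}
  ]
}}

```text
time: 5.77
tool_pos: [0.5844, -0.2077, 0.1273]
tool_rot: [-3.14, 0.0, 2.997]
contact_force: [0.3, -0.3, 0.9]
opening: 0.0328
```

Run:
```python
from h import *
delta([.585,-.21,.113],[np.pi,0,np.pi/2+1.432])
```

```text
t 5.77 pos [ 0.5844 -0.2077  0.1273] press [-0.0111 -0.2003  0.1273] rot [-3.14   0.     2.997] F [ 0.3 -0.3  0.9] op 0.0328
offset mm [-0.9 -2.2 14.3]
rotvec [-0.001  0.    -0.006]
```

Call:
{"api": "apply_moves", "payload": {
  "motion": [
    {"offset":[0,-2,6],"rotation":[0,0,0]},
    {"offset":[0,0,5],"rotation":[0,0,0]},
    {"offset":[0,0,2],"rotation":[0,0,0]},
    {"offset":[0,0,0],"rotation":[0,0,0]}
  ]
}}

```text
time: 6.1
tool_pos: [0.5841, -0.2096, 0.1153]
tool_rot: [-3.139, 0.002, 2.997]
contact_force: [-0.3, 0.7, 0.2]
opening: 0.0329
```

Call:
{"api": "apply_moves", "payload": {
  "motion": [
    {"offset":[0,0,2.5],"rotation":[0,0,0]},
    {"offset":[0,0,2],"rotation":[0,0,0]},
    {"offset":[0,0,0],"rotation":[0,0,0]}
  ]
}}

```text
time: 6.35
tool_pos: [0.5847, -0.21, 0.1115]
tool_rot: [-3.139, 0.004, 2.997]
contact_force: [-0.7, 0.7, -0.5]
opening: 0.0328
```

Call:
{"api": "apply_moves", "payload": {
  "motion": [
    {"offset":[0,0,0.5],"rotation":[0,0,0]},
    {"offset":[0,0,0],"rotation":[0,0,0]},
    {"offset":[0,0,0],"rotation":[0,0,0]},
    {"offset":[0,0,0],"rotation":[0,0,0]},
    {"offset":[0,0,0],"rotation":[0,0,0]}
  ],
  "grip": 0.4
}}

```text
time: 6.77
tool_pos: [0.5852, -0.2103, 0.1118]
tool_rot: [-3.138, 0.006, 2.997]
contact_force: [-0.1, -0.1, 0.6]
opening: 0.0547
```

Call:
{"api": "apply_moves", "payload": {
  "motion": [
    {"offset":[0,0,-15],"rotation":[0,0,0]},
    {"offset":[0,0,-30],"rotation":[0,0,0]},
    {"offset":[0,0,-35],"rotation":[0,0,0]},
    {"offset":[0,0,-35],"rotation":[0,0,0]},
    {"offset":[0,0,-35],"rotation":[0,0,0]},
    {"offset":[0,0,-10],"rotation":[0,0,0]},
    {"offset":[0,0,0],"rotation":[0,0,0]}
  ]
}}

```text
time: 7.35
tool_pos: [0.5833, -0.2092, 0.2768]
tool_rot: [-3.14, 0.0, 2.997]
contact_force: [0.1, -0.4, -0.3]
opening: 0.0552
```

Run:
```python
from h import *
delta([.585,-.21,.28],[np.pi,0,np.pi/2+1.432])
look("wrist","w6",["bowl","tin_a","top_a"])
look("scene","c6",["handle","catch_tip"])
look("side","s6",["handle","catch_tip"])
```

```text
t 7.35 pos [ 0.5833 -0.2092  0.2768] press [-0.012  -0.202   0.2768] rot [-3.14   0.     2.997] F [ 0.1 -0.4 -0.3] op 0.0552
offset mm [-1.8 -0.6 -3.2]
rotvec [-0.002  0.    -0.006]
wrist bowl [ 0.556 -0.38  -0.002] 0.84
wrist tin_a [ 0.548 -0.026  0.018] 0.96
wrist tin_a [ 0.58  -0.21   0.004] 0.96
wrist tin_a [0.557 0.018 0.016] 0.76
wrist top_a [ 0.552 -0.02   0.053] 0.9
wrist top_a [ 0.584 -0.211  0.057] 0.88
wrist top_a [0.554 0.024 0.053] 0.85
scene handle [ 0.66  -0.017  0.21 ] 0.85
scene catch_tip [0.6   0.144 0.141] 0.95
side handle [ 0.663 -0.014  0.208] 0.56
side catch_tip [0.54  0.314 0.001] 0.75
side catch_tip [0.598 0.139 0.143] 0.61
side catch_tip [0.559 0.017 0.016] 0.59
```

View pics/w6.png

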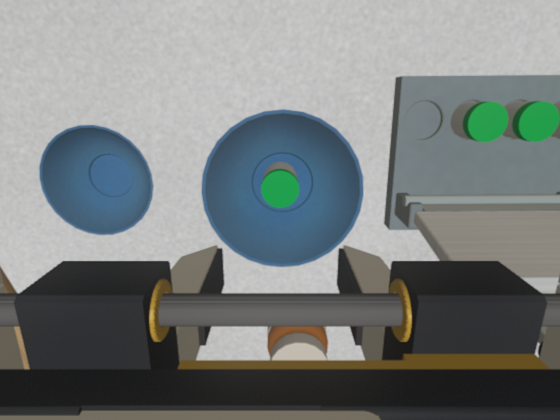

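View pics/c6.png

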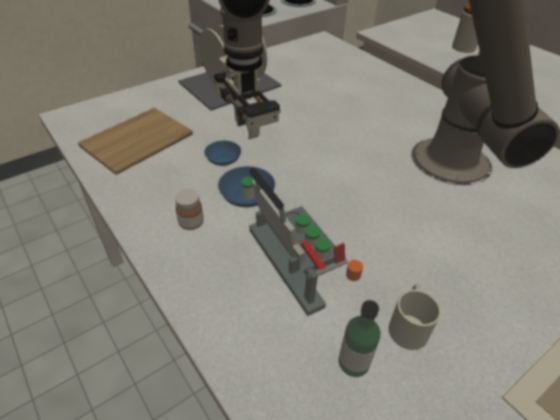

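The tall tin stands released in the larger bowl: lid at (280,188), inside the floor ring, with its top at z of about 0.057. The other tins haven't moved. Next is the catch, with the fingers closed and passing in front of the plate.

Call:
{"api": "apply_moves", "payload": {
  "motion": [
    {"offset":[30,5,0],"rotation":[0,0,0]},
    {"offset":[10,30,0],"rotation":[0,0,0]},
    {"offset":[0,35,0],"rotation":[0,0,0]},
    {"offset":[0,35,0],"rotation":[0,0,0]},
    {"offset":[0,35,0],"rotation":[0,0,0]},
    {"offset":[0,35,0],"rotation":[0,0,0]},
    {"offset":[0,35,0],"rotation":[0,0,0]},
    {"offset":[0,35,0],"rotation":[0,0,0]},
    {"offset":[0,35,0],"rotation":[0,0,0]},
    {"offset":[0,25,0],"rotation":[0,0,0]},
    {"offset":[0,0,0],"rotation":[0,0,0]},
    {"offset":[0,0,0],"rotation":[0,0,0]}
  ],
  "grip": 1
}}

```text
time: 8.85
tool_pos: [0.5863, 0.1105, 0.2673]
tool_rot: [3.141, -0.012, 2.992]
contact_force: [0.1, -0.7, -0.2]
opening: 0.0006
```

Run:
```python
from h import *
delta(pw(-.05,.105,.19),[np.pi,0,np.pi/2+1.432])
look("wrist","w7",["catch_tip"])
```

```text
t 8.85 pos [0.5863 0.1105 0.2673] press [-0.0533  0.115   0.2673] rot [ 3.141 -0.012  2.992] F [ 0.1 -0.7 -0.2] op 0.0006
offset mm [ -4.4 -10.1  77.3]
rotvec [ 0.001 -0.012 -0.011]
wrist catch_tip [0.601 0.146 0.148] 0.74
```

View pics/w7.png

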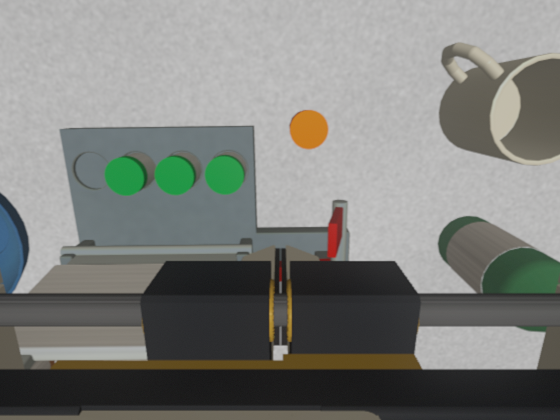

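Call:
{"api": "apply_moves", "payload": {
  "motion": [
    {"offset":[-4,-10,20],"rotation":[0,-0.012,-0.01]},
    {"offset":[0,0,30],"rotation":[0,0,0]},
    {"offset":[0,0,20],"rotation":[0,0,0]},
    {"offset":[0,0,5],"rotation":[0,0,0]},
    {"offset":[0,0,0],"rotation":[0,0,0]}
  ]
}}

```text
time: 9.37
tool_pos: [0.5897, 0.0912, 0.192]
tool_rot: [-3.142, 0.005, 2.993]
contact_force: [-0.7, 0.3, -0.6]
opening: 0.0003
```

Run:
```python
from h import *
delta(pw(-.048,.175,.19),[np.pi,0,np.pi/2+1.432])
look("side","s8",["catch_tip"])
look("wrist","w8",["catch_tip"])
```

```text
t 9.37 pos [0.5897 0.0912 0.192 ] press [-0.0473  0.0963  0.192 ] rot [-3.142  0.005  2.993] F [-0.7  0.3 -0.6] op 0.0003
offset mm [ 1.5 78.7  2. ]
rotvec [-0.     0.005 -0.01 ]
side catch_tip [0.6   0.138 0.146] 0.84
```

View pics/w8.png

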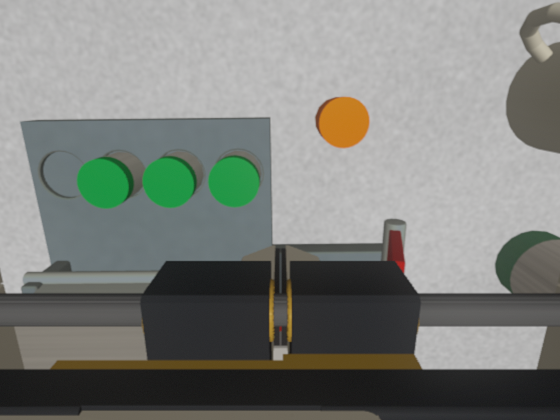

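View pics/s8.png

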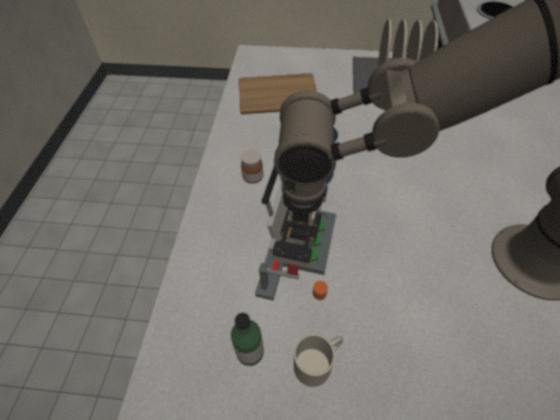

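The tab is at (396,250) in the wrist view, to the +y side of the closed fingers. Pushing +y.

Call:
{"api": "apply_moves", "payload": {
  "motion": [
    {"offset":[0.5,12,0],"rotation":[0,0,0]},
    {"offset":[0,12,0],"rotation":[0,0,0]},
    {"offset":[0,12,0],"rotation":[0,0,0]},
    {"offset":[0,10,0],"rotation":[0,0,0]},
    {"offset":[0,8,0],"rotation":[0,0,0]},
    {"offset":[0,0,0],"rotation":[0,0,0]}
  ]
}}

```text
time: 10.07
tool_pos: [0.6006, 0.1529, 0.2011]
tool_rot: [3.139, 0.019, 2.995]
contact_force: [0.4, -1.2, 0.0]
opening: 0.0005
```

Run:
```python
from h import *
delta(pw(-.048,.175,.19),[np.pi,0,np.pi/2+1.432])
look("wrist","w9")
look("scene","c9",["catch_tip"])
```

```text
t 10.07 pos [0.6006 0.1529 0.2011] press [-0.0451  0.1589  0.2011] rot [3.139 0.019 2.995] F [ 0.4 -1.2  0. ] op 0.0005
offset mm [ 3.3 16.  11.1]
rotvec [ 0.003  0.019 -0.007]
scene catch_tip [0.604 0.17  0.141] 0.87
scene catch_tip [ 0.554 -0.024  0.012] 0.64
```

View pics/w9.png

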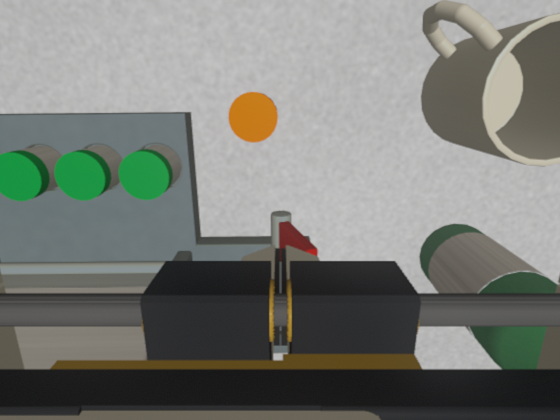

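View pics/c9.png

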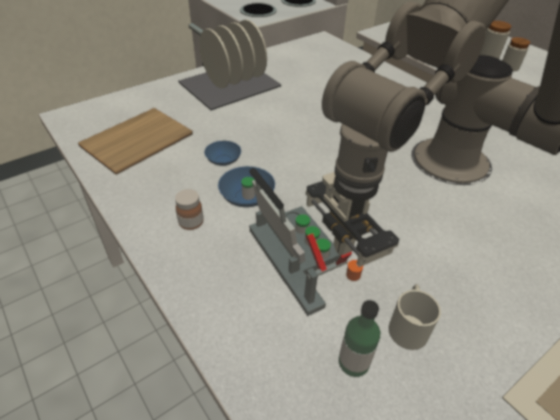

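The catch is about half over. I'll continue, correcting the upward drift.

Call:
{"api": "apply_moves", "payload": {
  "motion": [
    {"offset":[2,4,8],"rotation":[0,0.019,0]},
    {"offset":[0,8,4],"rotation":[0,0,0]},
    {"offset":[0,8,2],"rotation":[0,0,0]},
    {"offset":[0,5,1],"rotation":[0,0,0]},
    {"offset":[0,0,0],"rotation":[0,0,0]}
  ]
}}

```text
time: 10.63
tool_pos: [0.6022, 0.1726, 0.1843]
tool_rot: [-3.134, -0.005, 2.991]
contact_force: [-4.3, -3.3, 9.9]
opening: 0.0006
```

Run:
```python
from h import *
delta(pw(-.048,.180,.19),[np.pi,0,np.pi/2+1.432])
look("wrist","w10")
look("scene","c10",["catch_tip"])
```

```text
t 10.63 pos [0.6022 0.1726 0.1843] press [-0.0462  0.1787  0.1843] rot [-3.134 -0.005  2.991] F [-4.3 -3.3  9.9] op 0.0006
offset mm [ 1.8  1.2 -5.7]
rotvec [-0.007 -0.005 -0.011]
scene catch_tip [0.605 0.191 0.123] 0.77
scene catch_tip [ 0.557 -0.019  0.013] 0.69
```

View pics/w10.png

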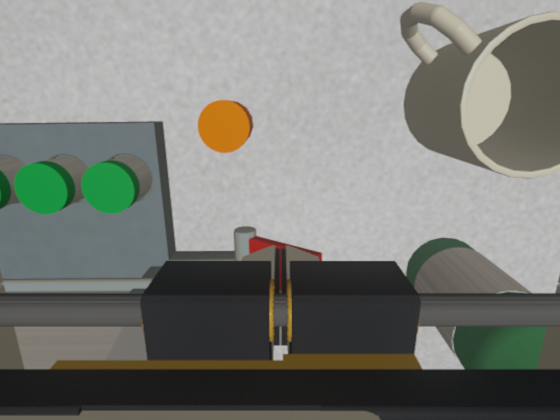

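View pics/c10.png

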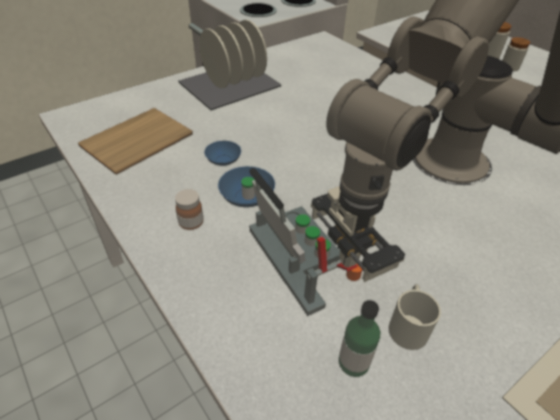

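The catch is at its stop: the tab tip is at z 0.123, y' about 0.197, the bolt is upright, and there is about 10 N of reaction. Backing off upward, then turning so the jaws lie along press x over the handle.

Call:
{"api": "apply_moves", "payload": {
  "motion": [
    {"offset":[0,-3,-10],"rotation":[0,0,0]},
    {"offset":[0,0,-25],"rotation":[0,0,0]},
    {"offset":[0,0,-35],"rotation":[0,0,0]},
    {"offset":[0,0,-35],"rotation":[0,0,0]},
    {"offset":[0,0,-30],"rotation":[0,0,0.1]},
    {"offset":[0,0,-10],"rotation":[0,0,0.12]},
    {"offset":[0,0,0],"rotation":[0,0,0.12]},
    {"offset":[0,0,0],"rotation":[0,0,0.12]},
    {"offset":[0,0,0],"rotation":[0,0,0.12]},
    {"offset":[0,0,0],"rotation":[0,0,0.12]},
    {"offset":[0,0,0],"rotation":[0,0,0.12]},
    {"offset":[0,0,0],"rotation":[0,0,0.12]}
  ],
  "grip": 0.45
}}

```text
time: 11.78
tool_pos: [0.6024, 0.1759, 0.3392]
tool_rot: [-3.137, -0.003, 2.016]
contact_force: [-0.9, -0.3, -0.6]
opening: 0.0506
```

Call:
{"api": "apply_moves", "payload": {
  "motion": [
    {"offset":[0,0,0],"rotation":[0,0,0.12]},
    {"offset":[0,0,0],"rotation":[0,0,0.12]},
    {"offset":[0,0,0],"rotation":[0,0,0.12]},
    {"offset":[0,0,0],"rotation":[0,0,0.12]},
    {"offset":[0,0,0],"rotation":[0,0,0]}
  ]
}}

```text
time: 12.2
tool_pos: [0.6023, 0.1787, 0.3401]
tool_rot: [-3.135, -0.004, 1.512]
contact_force: [-0.5, -0.0, 0.4]
opening: 0.0503
```

Run:
```python
from h import *
delta(pw(.0405,0,.31),[np.pi,0,1.432])
look("scene","c11",["catch_tip","handle"])
look("side","s11",["catch_tip","handle","top_a"])
```

```text
t 12.2 pos [0.6023 0.1787 0.3401] press [-0.0469  0.1848  0.3401] rot [-3.135 -0.004  1.512] F [-0.5 -0.   0.4] op 0.0503
offset mm [-191.3   72.6   28.9]
rotvec [-0.006 -0.004  0.08 ]
scene catch_tip [0.605 0.192 0.124] 0.85
scene handle [ 0.664 -0.018  0.208] 0.57
scene handle [0.566 0.062 0.019] 0.5
side catch_tip [0.605 0.186 0.129] 0.8
side top_a [0.534 0.143 0.033] 0.59
side top_a [0.561 0.061 0.05 ] 0.51
side top_a [0.556 0.022 0.049] 0.4
```

View pics/c11.png

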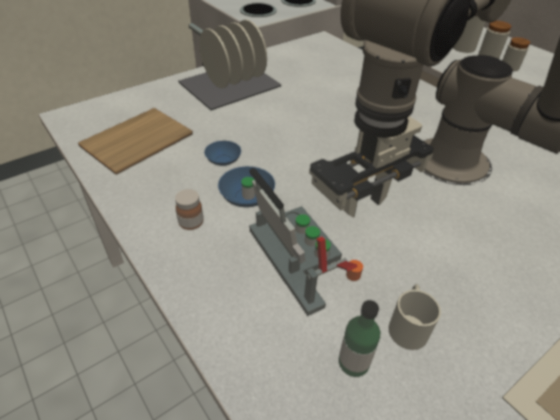

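The catch stays upright (off). Moving over the handle.

Call:
{"api": "apply_moves", "payload": {
  "motion": [
    {"offset":[-22,10,0],"rotation":[0,0,0.08]},
    {"offset":[-30,10,0],"rotation":[0,0,0]},
    {"offset":[-33,10,0],"rotation":[0,0,0]},
    {"offset":[-33,12,0],"rotation":[0,0,0]},
    {"offset":[-33,12,0],"rotation":[0,0,0]},
    {"offset":[-25,12,0],"rotation":[0,0,0]},
    {"offset":[-10,5,0],"rotation":[0,0,0]},
    {"offset":[0,0,0],"rotation":[0,0,0]},
    {"offset":[0,0,0],"rotation":[0,0,0]}
  ]
}}

```text
time: 13.3
tool_pos: [0.6515, -0.0206, 0.3382]
tool_rot: [-3.135, -0.005, 1.447]
contact_force: [0.3, 0.3, 1.1]
opening: 0.0506
```

Run:
```python
from h import *
delta(pw(.0405,0,.31),[np.pi,0,1.432])
look("wrist","w12",["handle"])
look("side","s12",["handle"])
```

```text
t 13.3 pos [ 0.6515 -0.0206  0.3382] press [ 0.0294 -0.0058  0.3382] rot [-3.135 -0.005  1.447] F [0.3 0.3 1.1] op 0.0506
offset mm [ 5.5 11.4 28.1]
rotvec [-0.007 -0.005  0.015]
wrist handle [ 0.666 -0.018  0.212] 0.74
side handle [ 0.666 -0.015  0.212] 0.65
side handle [ 0.581 -0.21   0.057] 0.62
```

View pics/w12.png

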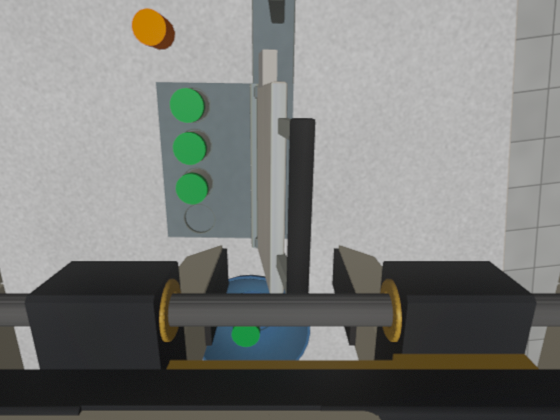

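View pics/s12.png

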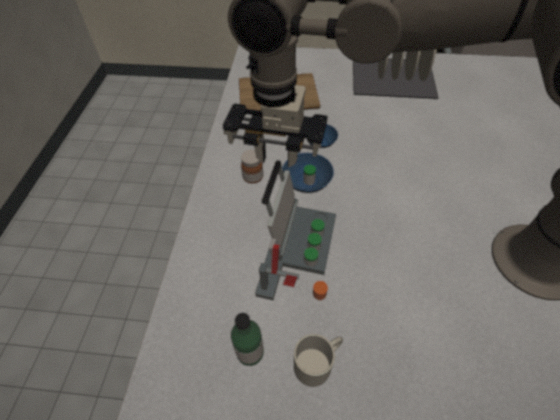

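The black bar runs from (302,120) down between the fingers. The networks put its middle at (0.665, −0.017, 0.211), within 2 mm of the model. Descending around it.

Call:
{"api": "apply_moves", "payload": {
  "motion": [
    {"offset":[5.5,12.5,5],"rotation":[-0.007,-0.005,0.015]},
    {"offset":[0,0,15],"rotation":[0,0,0]},
    {"offset":[0,0,15],"rotation":[0,0,0]},
    {"offset":[0,0,5],"rotation":[0,0,0]},
    {"offset":[0,0,0],"rotation":[0,0,0]}
  ]
}}

```text
time: 13.92
tool_pos: [0.6643, -0.007, 0.2999]
tool_rot: [3.137, -0.001, 1.443]
contact_force: [0.0, -0.4, 1.0]
opening: 0.0502
```

Run:
```python
from h import *
delta([.6645,-.0165,.258],[np.pi,0,1.432])
look("wrist","w13",["handle"])
```

```text
t 13.92 pos [ 0.6643 -0.007   0.2999] press [0.0402 0.0094 0.2999] rot [ 3.137e+00 -1.000e-03  1.443e+00] F [ 0.  -0.4  1. ] op 0.0502
offset mm [-9.4  1.2 41.9]
rotvec [ 0.005 -0.001  0.011]
```

View pics/w13.png

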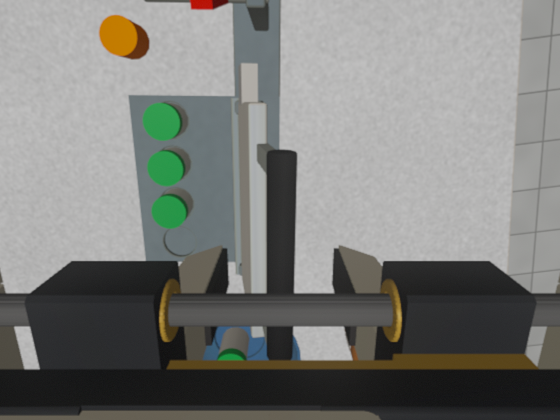

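Call:
{"api": "apply_moves", "payload": {
  "motion": [
    {"offset":[-8,1.2,15],"rotation":[0.005,0,0.011]},
    {"offset":[0,0,15],"rotation":[0,0,0]},
    {"offset":[0,0,8],"rotation":[0,0,0]},
    {"offset":[0,0,2],"rotation":[0,0,0]},
    {"offset":[0,0,0],"rotation":[0,0,0]}
  ]
}}

```text
time: 14.43
tool_pos: [0.6665, -0.0147, 0.2661]
tool_rot: [3.131, -0.001, 1.433]
contact_force: [0.0, -0.1, 1.3]
opening: 0.0504
```

Run:
```python
from h import *
delta([.6645,-.0165,.258],[np.pi,0,1.432])
```

```text
t 14.43 pos [ 0.6665 -0.0147  0.2661] press [0.0434 0.0022 0.2661] rot [ 3.131e+00 -1.000e-03  1.433e+00] F [ 0.  -0.1  1.3] op 0.0504
offset mm [-2.1 -1.8  8. ]
rotvec [ 0.011 -0.001  0.001]
```

Call:
{"api": "apply_moves", "payload": {
  "motion": [
    {"offset":[-1,-1,5],"rotation":[0.01,0,0]},
    {"offset":[0,0,4],"rotation":[0,0,0]},
    {"offset":[0,0,0],"rotation":[0,0,0]}
  ]
}}

```text
time: 14.68
tool_pos: [0.666, -0.0154, 0.2588]
tool_rot: [3.138, -0.001, 1.434]
contact_force: [0.2, -0.1, -0.3]
opening: 0.0507
```

Call:
{"api": "apply_moves", "payload": {
  "motion": [
    {"offset":[0,0,0],"rotation":[0,0,0]},
    {"offset":[0,0,0],"rotation":[0,0,0]},
    {"offset":[0,0,0],"rotation":[0,0,0]},
    {"offset":[0,0,0],"rotation":[0,0,0]},
    {"offset":[0,0,0],"rotation":[0,0,0]},
    {"offset":[0,0,0],"rotation":[0,0,0]},
    {"offset":[0,0,0],"rotation":[0,0,0]}
  ],
  "grip": 1,
  "grip_force": 10
}}

```text
time: 15.27
tool_pos: [0.6644, -0.0152, 0.2598]
tool_rot: [-3.141, -0.0, 1.434]
contact_force: [-2.7, 0.1, 4.3]
opening: 0.0154
```

```bash
cat >> h.py <<'E'
def hp(th):  # handle in press x,z
    a=np.radians(10)-th
    return np.array([.165*np.sin(a)+.012*np.cos(a), .05+.165*np.cos(a)-.012*np.sin(a)])
E
python3 - <<'E'
from h import *
delta([.6645,-.0165,.258],[np.pi,0,1.432])
h0=hp(0)
ths=np.linspace(0,1.745,21);P=np.array([hp(t) for t in ths])*1000
for t,d in zip(ths[1:],np.diff(P,axis=0)): print(round(t,2),"tool y",d[0].round(1),"tool z",-d[1].round(1))
E
```

```text
t 15.27 pos [ 0.6644 -0.0152  0.2598] press [0.0414 0.0014 0.2598] rot [-3.141 -0.     1.434] F [-2.7  0.1  4.3] op 0.0154
offset mm [-1.3  0.3  1.8]
rotvec [-0.001 -0.     0.002]
0.09 tool y -14.1 tool z -2.9
0.17 tool y -14.3 tool z -1.7
0.26 tool y -14.4 tool z -0.4
0.35 tool y -14.4 tool z 0.8
0.44 tool y -14.3 tool z 2.1
0.52 tool y -14.0 tool z 3.3
0.61 tool y -13.7 tool z 4.5
0.7 tool y -13.2 tool z 5.7
0.79 tool y -12.7 tool z 6.8
0.87 tool y -12.1 tool z 7.9
0.96 tool y -11.3 tool z 8.9
1.05 tool y -10.5 tool z 9.9
1.13 tool y -9.6 tool z 10.8
1.22 tool y -8.6 tool z 11.6
1.31 tool y -7.6 tool z 12.3
1.4 tool y -6.5 tool z 12.9
1.48 tool y -5.3 tool z 13.4
1.57 tool y -4.1 tool z 13.8
1.66 tool y -2.9 tool z 14.1
1.74 tool y -1.7 tool z 14.3
```

The bar is gripped at 15.4 mm. Starting along the arc.

Call:
{"api": "apply_moves", "payload": {
  "motion": [
    {"offset":[0,-14,-3],"rotation":[0,0,0]},
    {"offset":[0,-14,-2],"rotation":[0,0,0]},
    {"offset":[0,-14,-0.5],"rotation":[0,0,0]},
    {"offset":[0,-14,1],"rotation":[0,0,0]}
  ]
}}

```text
time: 15.6
tool_pos: [0.6132, -0.0081, 0.2666]
tool_rot: [3.125, -0.001, 1.433]
contact_force: [4.1, -0.1, 3.4]
opening: 0.0154
```

```bash
cat >> h.py <<'E'
def arc(n=8,step=.087):
    s=observe();X=wp(s["tool_pos"]); gx,gz=X[0],X[2]-.0485
    # handle at grasp point (tool vertical)
    a=np.arctan2(gx,gz-.05); a0=np.arctan2(hp(0)[0],hp(0)[1]-.05); th=a0-a; r=np.hypot(gx,gz-.05)
    print("theta",round(th,3),"r",round(r,4),"F",np.round(s["contact_force"],1),"rot",np.round(s["tool_rot"],3),"press",np.round(X,4),"op",round(s["opening"],4),"t",round(s["time"],2))
    c=np.array([gx,gz])
    for k in range(1,n+1):
        t=min(th+step*k,1.745);q=hp(t);print(round(t,2),"y,z",np.round([1000*(q[0]-c[0]),-1000*(q[1]-c[1])],1));c=q
E
python3 - <<'E'
from h import *
arc()
look("scene","c14",["handle","catch_tip"])
E
```

```text
theta 0.308 r 0.1684 F [ 4.1 -0.1  3.4] rot [ 3.125e+00 -1.000e-03  1.433e+00] press [-0.0102  0.0013  0.2666] op 0.0154 t 15.6
0.39 y,z [-14.1   4.5]
0.48 y,z [-14.1   2.7]
0.57 y,z [-13.8   4. ]
0.66 y,z [-13.4   5.1]
0.74 y,z [-12.9   6.3]
0.83 y,z [-12.3   7.4]
0.92 y,z [-11.7   8.4]
1.0 y,z [-10.9   9.4]
scene handle [ 0.611 -0.009  0.212] 0.8
scene handle [ 0.583 -0.206  0.008] 0.45
```

View pics/c14.png

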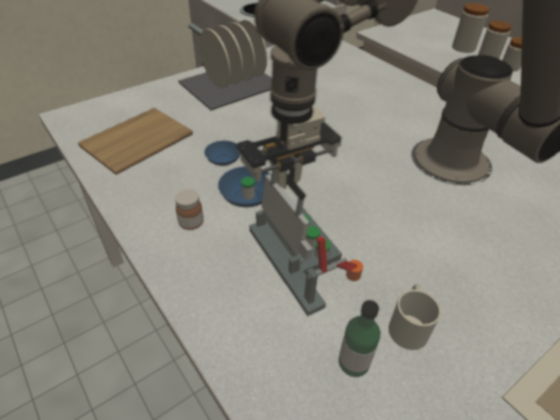

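The lever follows freely and the bolt is clear. Continuing.

Call:
{"api": "apply_moves", "payload": {
  "motion": [
    {"offset":[0,-14,4.5],"rotation":[0.01,0,0]},
    {"offset":[0,-14,3],"rotation":[0,0,0]},
    {"offset":[0,-14,4],"rotation":[0,0,0]},
    {"offset":[0,-13.5,5],"rotation":[0,0,0]},
    {"offset":[0,-13,6.5],"rotation":[0,0,0]}
  ]
}}

```text
time: 16.17
tool_pos: [0.5546, 0.0, 0.25]
tool_rot: [3.111, -0.002, 1.432]
contact_force: [-1.9, 0.3, 11.5]
opening: 0.0157
```

Run:
```python
from h import *
arc()
```

```text
theta 0.677 r 0.1666 F [-1.9  0.3 11.5] rot [ 3.111e+00 -2.000e-03  1.432e+00] press [-0.0694  0.0012  0.25  ] op 0.0157 t 16.17
0.76 y,z [-12.3   7.6]
0.85 y,z [-12.2   7.6]
0.94 y,z [-11.5   8.7]
1.02 y,z [-10.7   9.6]
1.11 y,z [-9.8 10.5]
1.2 y,z [-8.9 11.3]
1.29 y,z [-7.8 12.1]
1.37 y,z [-6.8 12.7]
```

Call:
{"api": "apply_moves", "payload": {
  "motion": [
    {"offset":[0,-12.5,7],"rotation":[0.02,0,0]},
    {"offset":[0,-12,7.5],"rotation":[0,0,0]},
    {"offset":[0,-11.5,8.5],"rotation":[0.01,0,0]},
    {"offset":[0,-10.5,9.5],"rotation":[0,0,0]},
    {"offset":[0,-10,10.5],"rotation":[0,0,0]}
  ]
}}

```text
time: 16.58
tool_pos: [0.5038, 0.0071, 0.2101]
tool_rot: [3.128, -0.003, 1.432]
contact_force: [-2.2, 0.6, 7.2]
opening: 0.0157
```

Run:
```python
from h import *
arc()
```

```text
theta 1.072 r 0.1644 F [-2.2  0.6  7.2] rot [ 3.128e+00 -3.000e-03  1.432e+00] press [-0.1207  0.0012  0.2101] op 0.0157 t 16.58
1.16 y,z [-10.1  10.3]
1.25 y,z [-8.3 11.7]
1.33 y,z [-7.3 12.4]
1.42 y,z [-6.2 13. ]
1.51 y,z [-5.  13.5]
1.59 y,z [-3.8 13.9]
1.68 y,z [-2.6 14.2]
1.75 y,z [-1.1 10.6]
```

Call:
{"api": "apply_moves", "payload": {
  "motion": [
    {"offset":[0,-10,10.5],"rotation":[0.01,0,0]},
    {"offset":[0,-8.5,11.5],"rotation":[0,0,0]},
    {"offset":[0,-7.5,12.5],"rotation":[0,0,0]},
    {"offset":[0,-6,13],"rotation":[0,0,0]}
  ]
}}

```text
time: 16.92
tool_pos: [0.4742, 0.0113, 0.1633]
tool_rot: [3.135, -0.003, 1.432]
contact_force: [-3.2, -0.6, 6.0]
opening: 0.0156
```

Run:
```python
from h import *
arc()
look("side","s15",["handle","top_a"])
```

```text
theta 1.412 r 0.1639 F [-3.2 -0.6  6. ] rot [ 3.135e+00 -3.000e-03  1.432e+00] press [-0.1506  0.0012  0.1633] op 0.0156 t 16.92
1.5 y,z [-6.5 12.9]
1.59 y,z [-3.9 13.8]
1.67 y,z [-2.7 14.1]
1.75 y,z [-1.3 11.9]
1.75 y,z [ 0. -0.]
1.75 y,z [ 0. -0.]
1.75 y,z [ 0. -0.]
1.75 y,z [ 0. -0.]
side handle [0.474 0.01  0.119] 0.91
side top_a [0.536 0.143 0.036] 0.79
side top_a [0.562 0.065 0.051] 0.51
side top_a [ 0.582 -0.212  0.058] 0.51
```

View pics/s15.png

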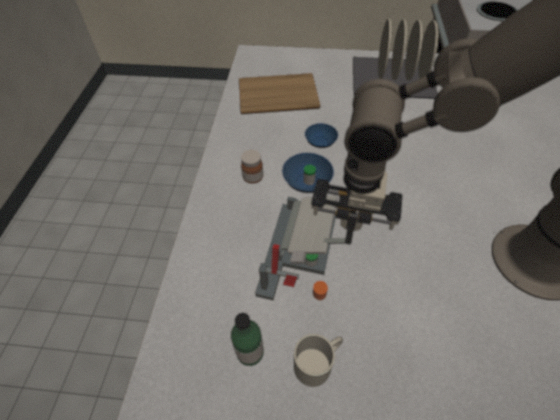

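Call:
{"api": "apply_moves", "payload": {
  "motion": [
    {"offset":[0,-6,13],"rotation":[0.006,0,0]},
    {"offset":[0,-4,13],"rotation":[0,0,0]},
    {"offset":[0,-2.5,12],"rotation":[0,0,0]},
    {"offset":[0,-1,5],"rotation":[0,0,0]}
  ],
  "grip_force": 20
}}

```text
time: 17.4
tool_pos: [0.4625, 0.0129, 0.1225]
tool_rot: [-3.139, -0.002, 1.432]
contact_force: [-3.8, -0.1, 6.6]
opening: 0.0151
```

Run:
```python
from h import *
arc(2)
```

```text
theta 1.671 r 0.1642 F [-3.8 -0.1  6.6] rot [-3.139e+00 -2.000e-03  1.432e+00] press [-0.1624  0.0013  0.1225] op 0.0151 t 17.4
1.75 y,z [-2.6 12. ]
1.75 y,z [ 0. -0.]
```

Close to flat. I'll firm the grip and press down gently, watching the force.

Call:
{"api": "apply_moves", "payload": {
  "motion": [
    {"offset":[0,-1,5],"rotation":[0,0,0]},
    {"offset":[0,-1,5],"rotation":[0,0,0]},
    {"offset":[0,0,2],"rotation":[0,0,0]}
  ],
  "grip_force": 40
}}

```text
time: 17.65
tool_pos: [0.4612, 0.0132, 0.1114]
tool_rot: [-3.136, -0.002, 1.433]
contact_force: [-6.6, -0.1, 7.0]
opening: 0.0148
```

Call:
{"api": "apply_moves", "payload": {
  "motion": [
    {"offset":[0,0,3],"rotation":[0,0,0]},
    {"offset":[0,0,3],"rotation":[0,0,0]}
  ]
}}

```text
time: 17.82
tool_pos: [0.4609, 0.0132, 0.1063]
tool_rot: [-3.131, -0.002, 1.433]
contact_force: [-5.5, 0.0, 7.1]
opening: 0.0149
```

Run:
```python
from h import *
arc(1)
look("side","s16",["handle","top_a"])
p=look("scene","c16",["handle","catch_tip","press"])
cv2.imwrite("pics/c16z.png",cv2.resize(p["img"][150:330,200:440,::-1],None,fx=3,fy=3,interpolation=cv2.INTER_CUBIC))
```

```text
theta 1.77 r 0.1643 F [-5.5  0.   7.1] rot [-3.131e+00 -2.000e-03  1.433e+00] press [-0.1641  0.0013  0.1063] op 0.0149 t 17.82
1.75 y,z [-0.9 -4.2]
side handle [0.461 0.012 0.064] 0.63
side top_a [ 0.581 -0.211  0.058] 0.77
side top_a [0.533 0.142 0.035] 0.51
side top_a [0.559 0.064 0.047] 0.4
scene handle [0.458 0.013 0.063] 0.71
scene handle [ 0.626 -0.013  0.005] 0.18
scene catch_tip [0.606 0.194 0.124] 0.95
scene press [ 0.625 -0.013 -0.   ] 0.56
```

View pics/c16z.png

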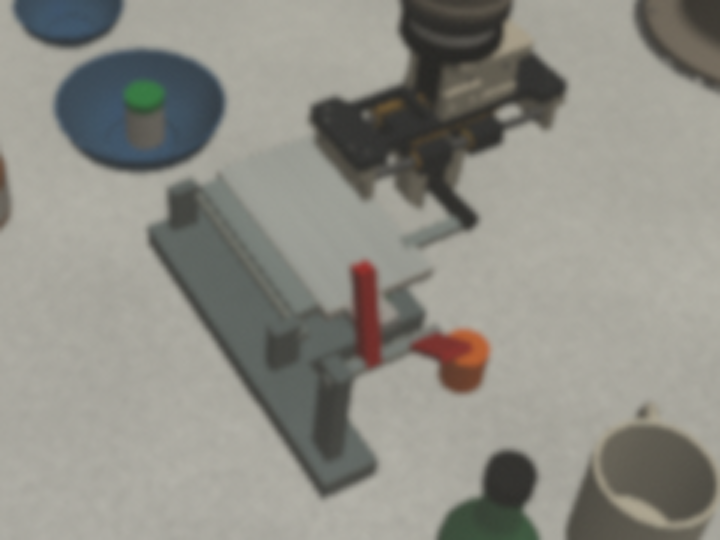

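Call:
{"api": "apply_moves", "payload": {
  "motion": [
    {"offset":[0,0,3],"rotation":[0,0,0]},
    {"offset":[0,0,0],"rotation":[0,0,0]}
  ]
}}

```text
time: 18.33
tool_pos: [0.4609, 0.0132, 0.1048]
tool_rot: [-3.128, -0.002, 1.433]
contact_force: [-5.0, -0.2, 5.5]
opening: 0.0148
```

Run:
```python
from h import *
arc(1)
for i in range(3):
    s=observe();print(np.round(s["contact_force"],1),np.round(s["torque"],2),np.round(s["tool_pos"],4)); p=look("wrist",f"w17_{i}",["handle"] if i==0 else [])
```

```text
theta 1.78 r 0.1642 F [-5.  -0.2  5.5] rot [-3.128e+00 -2.000e-03  1.433e+00] press [-0.1641  0.0013  0.1048] op 0.0148 t 18.33
1.75 y,z [-0.9 -5.8]
[-5.  -0.2  5.5] [-0.02  0.58  0.02] [0.4609 0.0132 0.1048]
wrist handle [0.46  0.011 0.064] 0.82
[-5.   0.1  5.4] [0.03 0.69 0.  ] [0.4609 0.0132 0.1049]
[-5.6  0.5  6.3] [0.04 0.63 0.05] [0.4609 0.0132 0.1048]
```

View pics/w17_0.png

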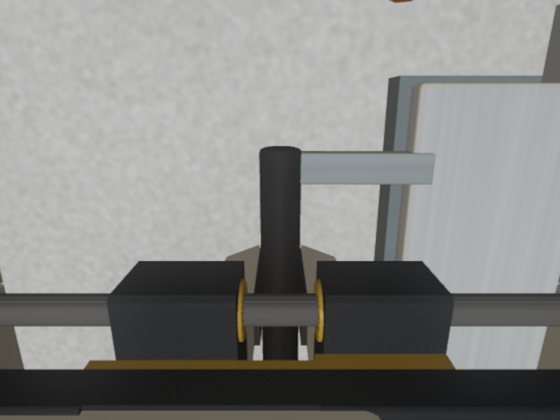

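Call:
{"api": "apply_moves", "payload": {
  "motion": [
    {"offset":[0,0,0],"rotation":[-0.01,0,0]},
    {"offset":[0,0,2],"rotation":[0,0,0]},
    {"offset":[0,0,3],"rotation":[0,0,0]}
  ],
  "grip_force": 60
}}

```text
time: 18.78
tool_pos: [0.4607, 0.0133, 0.1036]
tool_rot: [-3.133, -0.002, 1.434]
contact_force: [-20.8, 1.0, 61.6]
opening: 0.0144
```

Call:
{"api": "apply_moves", "payload": {
  "motion": [
    {"offset":[0,0,4],"rotation":[0,0,0]}
  ]
}}

```text
time: 18.87
tool_pos: [0.4607, 0.0133, 0.1035]
tool_rot: [-3.133, -0.001, 1.434]
contact_force: [-21.1, 1.2, 61.8]
opening: 0.0143
```

That is too firm at 62 N, so the plate is on the tins. Relaxing.

Call:
{"api": "apply_moves", "payload": {
  "motion": [
    {"offset":[0,0,0],"rotation":[0,0,0]}
  ]
}}

```text
time: 18.95
tool_pos: [0.4608, 0.0133, 0.1055]
tool_rot: [-3.132, -0.001, 1.435]
contact_force: [-4.6, -0.5, 2.8]
opening: 0.0145
```

Call:
{"api": "apply_moves", "payload": {
  "motion": [
    {"offset":[0,0,0],"rotation":[0,0,0]}
  ]
}}

```text
time: 19.03
tool_pos: [0.4609, 0.0133, 0.1068]
tool_rot: [-3.132, -0.001, 1.435]
contact_force: [-4.4, 0.5, 3.3]
opening: 0.0144
```

Call:
{"api": "apply_moves", "payload": {
  "motion": [
    {"offset":[0,0,3],"rotation":[0,0,0]}
  ]
}}

```text
time: 19.12
tool_pos: [0.4608, 0.0133, 0.1048]
tool_rot: [-3.13, -0.001, 1.435]
contact_force: [-5.2, -0.4, 4.6]
opening: 0.0144
```

Call:
{"api": "apply_moves", "payload": {
  "motion": [
    {"offset":[0,0,1.5],"rotation":[0,0,0]}
  ]
}}

```text
time: 19.2
tool_pos: [0.4608, 0.0133, 0.104]
tool_rot: [-3.129, -0.001, 1.435]
contact_force: [-7.9, 0.8, 16.9]
opening: 0.0145
```

Run:
```python
from h import *
for i in range(4):
    s=observe();print(s["time"],np.round(s["contact_force"],1),np.round(s["tool_pos"],4)); p=look(["scene","side","wrist","side"][i],f"e{i}",["handle","catch_tip","tin_a"])
    if i==0: cv2.imwrite("pics/e0z.png",cv2.resize(p["img"][150:330,200:440,::-1],None,fx=3,fy=3,interpolation=cv2.INTER_CUBIC))
```

```text
19.2 [-7.9  0.8 16.9] [0.4608 0.0133 0.104 ]
scene handle [0.459 0.012 0.06 ] 0.79
scene catch_tip [0.61  0.194 0.123] 0.95
scene tin_a [0.532 0.141 0.001] 0.73
scene tin_a [ 0.583 -0.208  0.007] 0.56
19.4 [-6.9 -0.1 11.4] [0.4609 0.0133 0.1041]
side handle [0.462 0.012 0.063] 0.8
side catch_tip [0.606 0.186 0.126] 0.9
side tin_a [0.562 0.064 0.013] 0.62
side tin_a [ 0.584 -0.208  0.003] 0.5
side tin_a [ 0.534  0.146 -0.001] 0.48
side tin_a [ 0.63  -0.012 -0.002] 0.38
19.6 [-6.7 -0.5 10.9] [0.4609 0.0133 0.1041]
wrist handle [0.463 0.014 0.063] 0.63
19.8 [-6.2 -0.2 11.4] [0.4608 0.0133 0.1041]
side handle [0.463 0.015 0.063] 0.84
side handle [ 0.58  -0.209  0.055] 0.7
side catch_tip [0.605 0.186 0.13 ] 0.71
side tin_a [ 0.585 -0.208  0.004] 0.63
side tin_a [ 0.538  0.145 -0.   ] 0.58
side tin_a [0.561 0.06  0.015] 0.41
```

View pics/e0z.png

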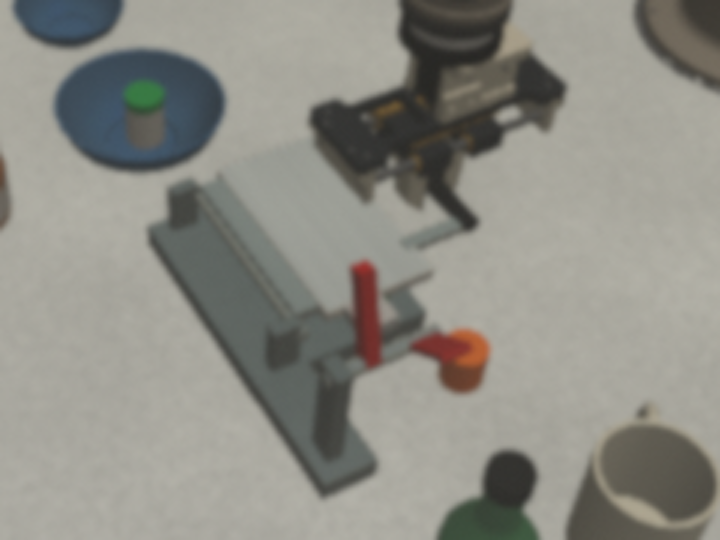

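View pics/e1.png

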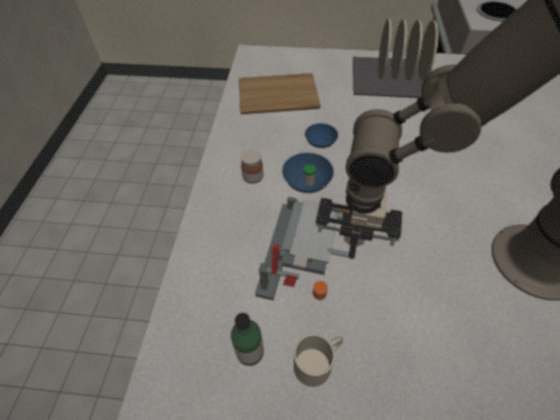

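Settled at 11 N, of which about 6 N is the spring. I'll press a little firmer so every tin is loaded.

Call:
{"api": "apply_moves", "payload": {
  "motion": [
    {"offset":[0,0,1.6],"rotation":[0,0,0]}
  ]
}}

```text
time: 20.08
tool_pos: [0.4609, 0.0133, 0.1038]
tool_rot: [-3.128, -0.001, 1.435]
contact_force: [-10.3, 1.1, 30.9]
opening: 0.0145
```

Run:
```python
from h import *
for i in range(6):
    s=observe();print(s["time"],np.round(s["contact_force"],1),np.round(s["tool_pos"],4)); read_camera("side")
```

```text
20.0833 [-10.3   1.1  30.9] [0.4609 0.0133 0.1038]
20.1333 [-10.    0.3  19.3] [0.4609 0.0133 0.104 ]
20.1833 [-9.  -0.  20.1] [0.4609 0.0133 0.104 ]
20.2333 [-8.7  1.1 20.4] [0.4609 0.0133 0.104 ]
20.2833 [-8.8  0.3 20.3] [0.4609 0.0133 0.104 ]
20.3333 [-9.3  0.4 20.3] [0.4609 0.0133 0.1039]
```

```bash
python3 -c "
from cell import *
print(hand_in()); s=observe(); print(s['time'],s['contact_force'],s['opening'])"
```

```text
the job is handed in; nothing more can be done
None
the job is handed in; nothing more can be done
```

I did all the steps in order and handed the job in at about 20 s of the 67 s allowed. `hand_in()` gives no verdict.

- **Tall tin:** I gripped it above its neighbours and stood it in the larger blue bowl. It stands upright, about 5 mm from the bowl's centre.
- **Catch:** I pushed it over to its stop with the lever still open. Its tab tip measured z 0.123 and the bolt stood upright. It was still off in the last pictures.
- **Handle:** I pinched the handle and pulled it along its arc until the plate was flat. It is held with a 60 N grip setting and a steady push of about 20 N down, part of which (up to 6 N) works against the spring. The handle measured z 0.060 to 0.064, against 62 mm expected when shut.

**What went less cleanly:**
- **Grip slip:** the fingers slid about 7 mm along the bar, so the tool height alone put the lever slightly past level (1.78 rad). I relied on the measured handle height and the sharp rise in force instead.
- **Push spike:** while I was finding the contact, the push briefly reached 62 N at the wrist, below the 120 N limit. The force came through the finger grip on the handle.
- **Not checked:** I could not measure the force on each tin. Two of the three tins were hidden under the plate at the end. The third was still seen in its seat. I judged the mug, bottle and jar undisturbed only by eye from the pictures.

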